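# Open the squeeze-and-turn jar and stow its cap under the shelf

## Robot

A 6-joint arm with a two-finger parallel gripper is mounted at the origin on the work surface. World frame = base frame: x ahead of the robot, y to its left, z up, the work surface at z = 0. Lengths are in mm, angles in rad, forces in N, time in s.
With the tool pointing down it reaches from about 375 to 975 mm from the base axis. Payload 3.8 kg.
Tool frame: the origin (TCP) lies midway between the tips of the shut fingers; the grasp point (between the pads) lies 19 mm behind it; z points along the fingers, y is the direction in which the jaws open and shut (so a half turn about z gives the same grasp; the last joint's range is limited). The gripper opens to 88 mm and grips with 3 to 60 N. Pads are 18 mm wide; open, the fingers measure 123 mm over their backs; the gripper's body (75 mm by 187 mm) begins 45 mm behind the grasp point.
Start: joints at [-1.325, 0.264, 1.604, -0, 1.274, -0.037], TCP at [188.35, -648.184, 201.806] pointing down, gripper open.
Joint ranges: [-2.63, 2.63], [-0.94, 2.18], [0.31, 2.57], [-1.31, 4.45], [0, 2.66], [-2.55, 2.55]. Speed limits (rad/s): [2.57, 2.57, 3.14, 3.14, 3.14, 3.14].

## Interface

Orientations are given as [roll, pitch, yaw] about the fixed x, y, z axes, in that order (R = Rz(yaw) Ry(pitch) Rx(roll)).
In Python, from rig import r gives the robot as it stands. The module is installed in compiled form; this text tells all that it offers. Calls block until the motion is done:
- r.movep(position, orientation): joint-space move of the TCP to a pose.
- r.servo_line(position, v=150, ori=None, max_force=None): straight line of the TCP; ori=None keeps the orientation; v is the mean speed in mm/s. With max_force (N) it stops when the force on the tool has changed by that much, and returns True; else False.
- r.goto_joints(angles): joint-space move.
- r.open_gripper() and r.gripper_close(grip_force=None): open the fingers fully, or close them until they stop; grip_force is the grip in N (None keeps the last).
- r.wait(seconds).
- r.inverse_kinematics(position, orientation): joint angles nearest the present ones, or None.
- r.get_state(): the state.
- r.camera(name): name is "scene" or "top"; returns the picture (400x640x3 uint8, red, green, blue); there is no depth.
- r.camera_model(name): a dict with "mtx" (3x3 intrinsics, pixels), "k1" (the pictures are not rectified: a ray, as slopes to the right and down, at radius r is drawn at 1 + k1 r^2 times it, then the intrinsics apply), "R" (3x3) and "t" (3): a world point X has camera coordinates R X + t. Camera axes: x right, y down, z forward; pixel columns grow to the right and rows downward; lengths in mm; the calibration is good to about 2 mm. A picture is of the moment at which its call begins. camera_model takes no time and is no camera call.
A pose or a line that the arm cannot do raises r.MotionError and nothing moves.
- r.hand_in(): hands the job in, once; it reports no verdict.
The state is a dict: "time_s": time; "joint_pos": joint angles; "joint_velocities": joint speeds; "joint_efforts": joint torques, N m; "ee_pos": TCP position; "orientation": TCP orientation; "force": force on the tool from outside, world axes, zero at the start; "ft_torque": the same for the moment, N m; "finger_gap": finger opening in mm.
Only numpy, scipy, OpenCV 4.12 (cv2) and the standard library are available. Lean on these libraries where they do the work, as an engineer would, in place of code of your own. Each camera call takes 0.05 s, during which the arm holds its last target. There are 200 camera calls.

## Task

At the pancake stall, open the jar with the two-tabbed safety cap: squeeze both tabs inward, turn the cap anticlockwise until you feel it come to its stop, and lift it off. Set the cap the right way up in the low white tray, let go of it, then slide the tray along the table by its handle until its whole dish is beneath the raised shelf with the handle sticking out in front. Nothing may bump the shelf, the tray must stay down on the table, and the bottle, mug, bowl, spatula and tin stay where they are.

Things in the scene. Friction and masses are not known exactly. Their poses are not given: they have to be found in the camera images.
- cap_centre (a point): Centre, half-way up, of the jar's off-white safety cap, 80 mm tall, 0.14 kg. z is its axis, up; a springy upright paddle (tab) stands at its +y and -y side, outer faces 66 mm apart at rest, 50 mm when squeezed. Paddles: 24 mm wide (x), from 9 mm below to 40 mm above this point. Grip them along y about 22 mm above this point, fingertips no lower than 3 mm above it. It starts 144 mm up.
- tab_a (a joint): How far the cap's +y tab is squeezed inward, m: 0 at rest, 0.008 at its end. About 4 N to start, 10 N at the end; a 25 N grip holds both in. From its foot a 16 mm wide tongue sticks out, 3 to 9 mm below the cap's centre, to 48 mm from the axis; it is caught between two ears of the jar until both tabs are in by 5 mm. From 35 degrees of turn on, the tabs may be let go for a new grip without locking.
- tab_b (a joint): The same for the cap's -y tab. Between the tabs is a fixed hub, 20 by 18 mm, up to 19 mm above the cap's centre.
- jar: The cream tub jar under the safety cap, fixed to the table by a square steel plate (116 mm); 100 mm across, shoulder 90 mm up. Origin: centre of its underside. At its +y and -y sides two pairs of ears, 44 to 52 mm from the axis, rise to 142 mm. At the start the cap's x points along the jar's x (within 2 degrees). Raised by 45 mm the cap is clear of neck and ears.
- spare_jar: Another such jar, also fixed, with a plain round lid without tabs, 120 mm tall: not to be opened. Origin: centre of its underside.
- tray: Low open white tray, about 0.4 kg, loose on the table: dish 130 mm (x) by 126 mm (y), walls 5 mm thick and 20 mm high, floor 5 mm thick. Origin: centre of the dish's underside, z up. A black bar handle sticks out from the middle of its -x wall.
- tray_handle (a point): Middle of the grip of the tray's handle, 125 mm from the dish's centre towards -x of the tray and 19 mm above the table. The handle is a bar along the tray's x, 85 mm long, 14 mm thick (along y), 24 mm high, from 7 to 31 mm above the table; its free end is 149 mm from the dish's centre.
- tray_front (a point): Middle of the dish's outer wall on the handle side (-x), 65 mm from the dish's centre, 10 mm up.
- shelf_edge (a point): Middle of the lower front edge of the fixed raised shelf, 115 mm above the table. x points horizontally under the shelf (away from the robot), y along the edge. The board reaches 190 mm in x, 150 mm to each side, 12 mm thick; the side walls leave 280 mm between them. A carton and plates stand on it, up to 162 mm above the table, 30 mm or more from the front edge.
- bottle: Bystander: clear upright bottle, 60 mm across, 170 mm tall; origin at its underside.
- mug: Bystander: steel mug, 76 mm across, 85 mm tall; origin at its underside.
- bowl: Bystander: white bowl, 120 mm across, 55 mm tall; origin at its underside.
- spatula: Bystander: spatula with a wooden handle, 240 mm long, lying on the table; origin half-way along.
- tin: Bystander: upright closed steel tin, 74 mm across, 100 mm tall; origin at its underside.
- jar_mouth (a point): Centre of the jar's mouth, on the jar's axis at the top of its neck, 128 mm above the table and, with the cap on, 16 mm below the cap's centre.
- shelf: The same raised shelf; origin on the table straight under the middle of its front edge, x pointing under the shelf.
- cap: The same cap; origin: centre of its lower rim, 40 mm below its centre. Skirt 80 mm across, 30 mm high. Hidden lugs hold it on the neck until turned anticlockwise (from above) to a firm stop, 95 to 130 degrees from the start, differing from jar to jar. It turns freely to there. At the stop, or up to 5 degrees short of it, it lifts straight off; earlier it is held, with 4 mm play.
Things that resemble listed ones, but are neither listed nor needed, are in the scene too. Of the things shaped like the tray, the white one is meant.

How it is judged:
By the outcome, as a careful person would: the job done as asked, in the order asked, and still so for the second after the job is handed in, with the robot touching nothing.
It also fails if it takes over 61 s, if anything falls off the work surface, if the arm or the gripper's body presses on something with over 40 N, if the wrist force passes 120 N, or if a joint passes its speed limit or range.

## Working session

There is one attempt and no reset: what is moved stays moved. The work goes in short steps, each a Python script; the robot and the scene stay as the last script left them, time stands still between calls to the robot, and variables do not carry over. Pictures are saved under pics/ and viewed, about 8 in all and at most 12, crops included, and the job is handed in when it is done.

```bash
mkdir -p pics; ls; python3 - <<'E'
from rig import r
import cv2
for n in ("scene","top"):
    im=r.camera(n); cv2.imwrite(f"pics/{n}0.png",im[:,:,::-1])
    m=r.camera_model(n); print(n,m)
print(r.get_state())
E
```

```text
pics
scene {'mtx': array([[473.78678751,   0.        , 324.68510976],
       [  0.        , 473.78678751, 201.80476889],
       [  0.        ,   0.        ,   1.        ]]), 'k1': 0.04595893418715693, 'R': array([[ 0.29103032,  0.95669583,  0.00586852],
       [ 0.75572673, -0.22612469, -0.61460942],
       [-0.58666725,  0.18330497, -0.78880975]]), 't': array([-210.29666668, -329.8657793 , 1831.34888953])}
top {'mtx': array([[415.3440214 ,   0.        , 320.39812284],
       [  0.        , 415.3440214 , 204.31159114],
       [  0.        ,   0.        ,   1.        ]]), 'k1': -0.1022950282826137, 'R': array([[-0.01890558, -0.99971797,  0.01437188],
       [-0.98775117,  0.01644859, -0.15516788],
       [ 0.15488772, -0.01712938, -0.98778357]]), 't': array([  63.11887899,  524.59286529, 1208.58311821])}
{'time_s': 0.1, 'joint_pos': array([-1.32488825e+00,  2.64699193e-01,  1.60518766e+00,  1.90761021e-05,
        1.27368837e+00, -3.69059233e-02]), 'joint_velocities': array([ 0.00108362, -0.00044015, -0.00337542,  0.00055206, -0.00276006,
       -0.00090822]), 'joint_efforts': array([ 2.15883051e-04, -5.03618968e+01, -3.58069360e+01,  7.30970129e-02,
        2.32331408e-02, -5.14632347e-05]), 'ee_pos': array([ 188.19825387, -647.51711079,  200.62504414]), 'orientation': array([-3.13961210e+00, -9.13687982e-05,  2.82808308e-01]), 'force': array([ 0.12019022,  0.14952865, -0.6141823 ]), 'ft_torque': array([ 0.00256908, -0.04101079, -0.05996154]), 'finger_gap': 88.30219402740987}
```

View pics/scene0.png

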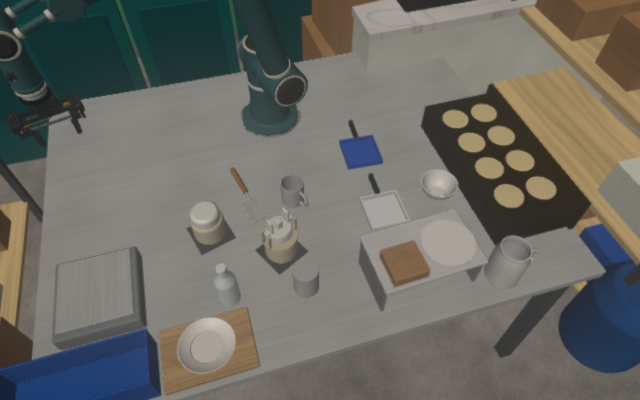

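View pics/top0.png

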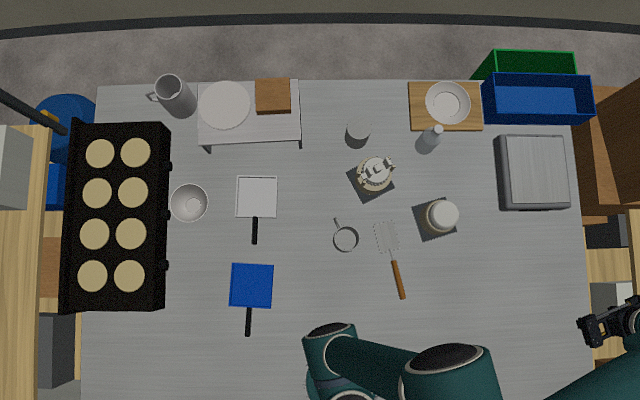

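The scene view shows the tabbed cap at about (281,232), the plain-lidded spare jar at (206,222), the white tray at (385,210) and the shelf at about (425,255). In the top view they are at (375,172), (440,215), (256,197) and (248,112).

- **Tray:** the white one at (256,197) is meant. The blue one at (251,285) is a decoy.
- **Jar:** (375,172) has the tabs and ears, so it is the one to open.

Next I'll enlarge crops to confirm and measure.

```bash
cat > h.py <<'E'
import numpy as np, cv2
from rig import r
def ray(n,uv):
    m=r.camera_model(n); K=m["mtx"]; d=np.array([(uv[0]-K[0,2])/K[0,0],(uv[1]-K[1,2])/K[1,1]])
    s=d.copy()
    for _ in range(20): s=d/(1+m["k1"]*(s@s))
    R=m["R"]; return -R.T@m["t"], R.T@np.r_[s,1]
def onz(n,uv,z):
    o,d=ray(n,uv); return o+d*(z-o[2])/d[2]
def proj(n,X):
    m=r.camera_model(n); c=m["R"]@np.asarray(X,float)+m["t"]; s=c[:2]/c[2]
    s=s*(1+m["k1"]*(s@s)); return m["mtx"][:2,:2]@s+m["mtx"][:2,2]
def tri(uv1,uv2):
    o1,d1=ray("scene",uv1); o2,d2=ray("top",uv2)
    A=np.c_[d1,-d2]; t=np.linalg.lstsq(A,o2-o1,rcond=None)[0]
    p,q=o1+t[0]*d1,o2+t[1]*d2; return (p+q)/2,np.linalg.norm(p-q)
def crop(n,box,k,name):
    im=r.camera(n)[:,:,::-1]; x,y,w,h=box
    cv2.imwrite(name,cv2.resize(np.ascontiguousarray(im[y:y+h,x:x+w]),None,fx=k,fy=k,interpolation=cv2.INTER_CUBIC))
E
python3 - <<'E'
import cv2,numpy as np
a=cv2.imread("pics/top0.png");b=cv2.imread("pics/scene0.png")
c=lambda i,x,y,w,h,k:cv2.resize(i[y:y+h,x:x+w],None,fx=k,fy=k,interpolation=cv2.INTER_CUBIC)
# left: top cap (335..415,135..215) x5 ; right: scene cap (240..320,195..275) x5
cv2.imwrite("pics/c1.png",np.hstack([c(a,335,135,80,80,5),c(b,240,195,80,80,5)]))
cv2.imwrite("pics/c2.png",np.hstack([c(a,190,70,120,180,3),c(b,345,165,145,180,3)]))
E
```

```text
(no output)
```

View pics/c1.png

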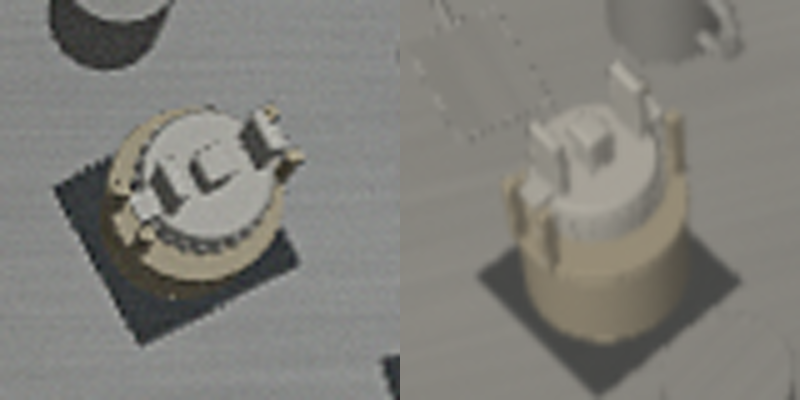

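View pics/c2.png

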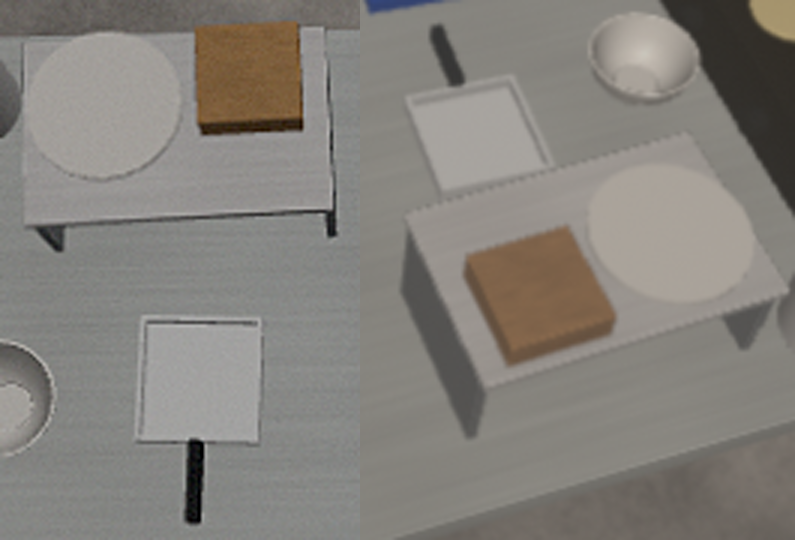

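The left half of c1 confirms two paddles and a hub, with the paddles at about (368,172) and (388,162) and the ears at the tab ends. The plate corners are at top (346,172.4), (363.4,204) and (394.6,187.4). In c2 the white tray's handle points towards the robot, and the shelf's front corners are at top (198,144.5) and (301,140). Now I'll turn these into metres.

```bash
python3 - <<'E'
from h import *
np.set_printoptions(precision=1,suppress=True)
a=cv2.imread("pics/top0.png");b=cv2.imread("pics/scene0.png")
for n in("top","scene"): print(n,"cam at",ray(n,(0,0))[0])
L,B,Rr=(335+55/5,135+187/5),(335+142/5,135+345/5),(335+298/5,135+262/5)
P=[onz("top",p,4) for p in(L,B,Rr)]; print("plate top",P,[np.linalg.norm(P[i]-P[i+1]) for i in(0,1)],"ctr",(P[0]+P[2])/2)
for i in(0,1): d=P[i+1]-P[i]; print("edge",np.degrees(np.arctan2(d[1],d[0])))
f=lambda x,y:(240+(x-400)/5,195+y/5)
Q=[onz("scene",f(*p),4) for p in((478,275),(600,397),(740,282))]; print("plate scene",Q,[np.linalg.norm(Q[i]-Q[i+1]) for i in(0,1)],"ctr",(Q[0]+Q[2])/2)
for i in(0,1): d=Q[i+1]-Q[i]; print("edge",np.degrees(np.arctan2(d[1],d[0])))
def blob(im,n,mask,box,z):
    x,y,w,h=box; m=np.zeros_like(mask); m[y:y+h,x:x+w]=mask[y:y+h,x:x+w]
    c=max(cv2.findContours(m,cv2.RETR_EXTERNAL,cv2.CHAIN_APPROX_NONE)[0],key=cv2.contourArea)[:,0]
    W=np.array([onz(n,p,z)[:2] for p in c.astype(float)],np.float32)
    R=cv2.minAreaRect(W); print(n,"px area",len(c),R); return W
g=lambda i:i.astype(int).mean(2)
for im,n,bx,bh in((a,"top",(225,165,60,57),(246,214,20,35)),(b,"scene",(355,188,58,42),(365,170,18,26))):
    G=g(im); print(n,"table lvl",np.median(G[bx[1]:bx[1]+bx[3],bx[0]:bx[0]+4]),"tray",np.median(G[bx[1]+20:bx[1]+30,bx[0]+25:bx[0]+35]))
    t=(np.median(G[bx[1]:bx[1]+bx[3],bx[0]:bx[0]+4])+np.median(G[bx[1]+20:bx[1]+30,bx[0]+25:bx[0]+35]))/2
    blob(im,n,cv2.morphologyEx((G>t).astype(np.uint8),cv2.MORPH_OPEN,np.ones((3,3))),bx,20)
    W=blob(im,n,(G<75).astype(np.uint8),bh,31)
# shelf corners, top face z=127
s=lambda x,y:(345+(x-360)/3,165+y/3); t=lambda x,y:(190+x/3,70+y/3)
for nm,p,q in(("left",s(687,133),t(25,213)),("right",s(405,213),t(331,200))):
    print("shelf front",nm,onz("scene",p,127),onz("top",q,127),tri(p,q), onz("top",q,115))
# bystanders rough bases / spare lid
print("mug",onz("top",(346,239),85),"bowl",onz("top",(188,203),55),"tin",onz("top",(358,133),100),"spare",onz("top",(443,214),120),"bottle top",onz("top",(437,130),170),"spat",onz("top",(393,255),5))
E
```

```text
top cam at [ 332.2   75.2 1274.3]
scene cam at [1384.9 -209.1 1243.1]
plate top [array([631.4, -29.2,   4. ]), array([530.1, -80.4,   4. ]), array([ 581.1, -180.5,    4. ])] [np.float64(113.53073440549736), np.float64(112.38619664605316)] ctr [ 606.3 -104.8    4. ]
edge -153.18475331524115
edge -62.993242148680416
plate scene [array([ 581.8, -178.5,    4. ]), array([ 685.7, -126.9,    4. ]), array([632.9, -26.2,   4. ])] [np.float64(116.06618413142405), np.float64(113.71946099110731)] ctr [ 607.4 -102.3    4. ]
edge 26.406589829214195
edge 117.66926226111761
top table lvl 132.66666666666666 tray 160.0
top px area 149 ((555.2640991210938, 247.36138916015625), (116.9069595336914, 118.43255615234375), 89.07395935058594)
top px area 60 ((451.0382385253906, 253.00827026367188), (81.47403717041016, 15.095601081848145), 0.1909313201904297)
scene table lvl 132.66666666666666 tray 163.0
scene px area 117 ((562.8782348632812, 246.1161346435547), (113.7826919555664, 114.99169921875), 87.59016418457031)
scene px area 42 ((453.2543640136719, 251.61941528320312), (16.783674240112305, 82.521240234375), 87.75616455078125)
shelf front left [690.9 407.  127. ] [702.9 404.1 127. ] (array([698.7, 400.3, 139.6]), np.float64(0.3776375377797199)) [706.8 407.5 115. ]
shelf front right [700.7 110.3 127. ] [710.  109.3 127. ] (array([706.6, 108.3, 136.4]), np.float64(1.474701299679297)) [713.9 109.6 115. ]
mug [416.8 -16.9  85. ] bowl [533.9 450.   55. ] tin [727.9 -60.4 100. ] spare [ 479.5 -292.7  120. ] bottle top [ 711.6 -276.2  170. ] spat [ 370.7 -165.8    5. ]
```

```bash
python3 - <<'E'
from h import *
np.set_printoptions(precision=2,suppress=True)
s=lambda x,y:(345+(x-360)/3,165+y/3); t=lambda x,y:(190+x/3,70+y/3)
T=np.array([onz("top",t(*p),20) for p in((137,318),(263,318),(260,443),(136,442))])
S=np.array([onz("scene",s(*p),20) for p in((440,192),(552,163),(513,76),(405,97))])
for n,X in(("top",T),("scene",S)):
    print(n,X[:,:2].tolist(),X.mean(0),[np.linalg.norm(X[i]-X[i-1]) for i in range(4)])
print("handle end",onz("top",t(193,522),31),onz("scene",s(437,28),31),"root",onz("top",t(195,440),31),onz("scene",s(458,84),31))
# shelf front face profile in top picture, and in scene
a=cv2.imread("pics/top0.png").astype(int).mean(2); b=cv2.imread("pics/scene0.png").astype(int).mean(2)
for u in(215,250,285): print("top col",u,[(v,int(a[v,u-3:u+4].mean())) for v in range(134,152)])
for u in(380,410,435): print("scene col",u,[(v,int(b[v,u-1:u+2].mean())) for v in range(206,240)])
J=[606.9,-103.6]
for yaw in(27,92,157): print(yaw,r.inverse_kinematics([*J,150],[np.pi,0,np.radians(yaw)]))
E
```

```text
top [[621.9271311418518, 314.06878479630944], [619.6015371806993, 183.80920678416135], [489.9564747381206, 187.18545145931765], [493.00899410341606, 313.3407609010488]] [556.12 249.6   20.  ] [np.float64(128.92019266295316), np.float64(130.28033639492585), np.float64(129.6890174372782), np.float64(126.19223420961545)]
scene [[620.7623903394112, 184.70863076117328], [619.7147474913734, 311.4639067159552], [497.0167076124694, 317.1561951783883], [490.7337751418827, 192.14583134844733]] [557.06 251.37  20.  ] [np.float64(130.24113299093457), np.float64(126.75960530827619), np.float64(122.83000911041509), np.float64(125.16815212075382)]
handle end [410.34 253.36  31.  ] [415.   256.66  31.  ] root [492.68 251.66  31.  ] [498.26 250.35  31.  ]
top col 215 [(134, 148), (135, 148), (136, 146), (137, 145), (138, 145), (139, 147), (140, 146), (141, 148), (142, 150), (143, 149), (144, 94), (145, 103), (146, 131), (147, 132), (148, 131), (149, 131), (150, 131), (151, 133)]
top col 250 [(134, 145), (135, 145), (136, 146), (137, 146), (138, 147), (139, 146), (140, 150), (141, 161), (142, 79), (14
[... 1024 characters left out ...]
27, 148), (228, 148), (229, 148), (230, 149), (231, 150), (232, 150), (233, 149), (234, 149), (235, 149), (236, 149), (237, 147), (238, 147), (239, 146)]
scene col 435 [(206, 131), (207, 130), (208, 129), (209, 129), (210, 129), (211, 129), (212, 130), (213, 128), (214, 139), (215, 148), (216, 150), (217, 149), (218, 149), (219, 148), (220, 152), (221, 158), (222, 161), (223, 162), (224, 162), (225, 162), (226, 161), (227, 162), (228, 162), (229, 162), (230, 161), (231, 162), (232, 162), (233, 161), (234, 162), (235, 162), (236, 161), (237, 162), (238, 161), (239, 162)]
27 [-0.21  0.19  1.79 -0.    1.16  0.89]
92 [-0.21  0.19  1.79  0.    1.16 -0.24]
157 [-0.21  0.19  1.79  0.    1.16 -1.38]
```

```bash
python3 - <<'E'
from h import *
np.set_printoptions(precision=2,suppress=True)
J=[606.9,-103.6]; o=[np.pi,0,np.radians(27)]
r.servo_line([188,-648,290],v=300); r.movep([*J,290],o); r.servo_line([*J,215],v=200)
st=r.get_state(); print(st["time_s"],st["ee_pos"],st["orientation"],st["joint_pos"],st["force"])
a=r.camera("top")[:,:,::-1];b=r.camera("scene")[:,:,::-1]
c=lambda i,x,y,w,h,k:cv2.resize(np.ascontiguousarray(i[y:y+h,x:x+w]),None,fx=k,fy=k,interpolation=cv2.INTER_CUBIC)
cv2.imwrite("pics/c3.png",np.hstack([c(a,335,125,80,80,5),c(b,240,185,80,80,5)]))
E
```

```text
3.5083 [ 606.86 -104.04  215.11] [-3.14  0.    0.47] [-0.21  0.15  1.72 -0.    1.28  0.89] [-0.22  0.35  0.57]
```

View pics/c3.png

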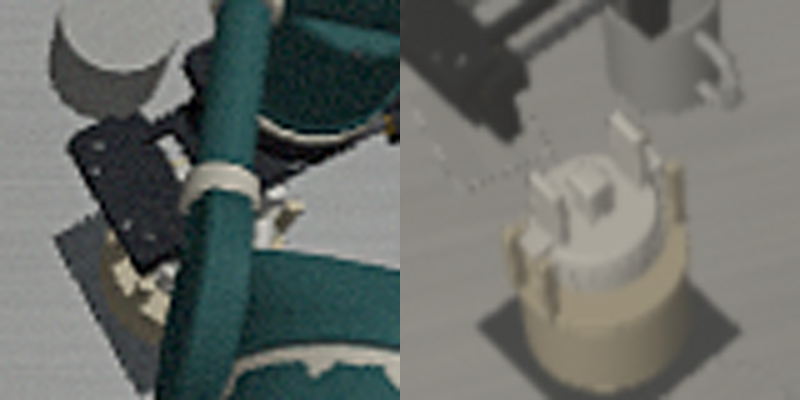

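The crop shows the gripper looking displaced to the upper left of the cap, with a fingertip at scene (262,211). I'll compare that with the projections before descending.

```bash
python3 - <<'E'
from h import *
np.set_printoptions(precision=1,suppress=True)
st=r.get_state(); p=st["ee_pos"]; print(p, st["orientation"])
for ang in(117,-63):
    e=np.array([np.cos(np.radians(ang)),np.sin(np.radians(ang)),0])
    for d in(44,61): print(ang,d,"fingertip scene",proj("scene",p+e*d),"top",proj("top",p+e*d))
    q=np.array([606.9,-103.6,184])+e*29; print("  tab top expected scene",proj("scene",q),"top",proj("top",q))
q=np.array([606.9,-103.6,163]);print("hub top",proj("scene",q),proj("top",q))
crop("scene",(190,110,160,150),5,"pics/c4.png")
# shelf front edge: fix by sub-pixel transitions
for u,v in((215,143.5),(250,141.5),(285,139.6)): print("shelf top edge@127",onz("top",(u,v),127),"lower@115",onz("top",(u,v+2),115))
for u,v in((380,229.5),(410,221.5),(435,213.7)): print("scene @127",onz("scene",(u,v),127))
E
```

```text
[ 608.2 -104.1  217.2] [ 3.1 -0.   0.5]
117 44 fingertip scene [288.3 200.3] top [366.2 169.5]
117 61 fingertip scene [293. 197.] top [360.5 172.5]
  tab top expected scene [285.  210.2] top [369.3 170.4]
-63 44 fingertip scene [263.5 218.2] top [395.1 154.4]
-63 61 fingertip scene [258.5 221.8] top [400.6 151.6]
  tab top expected scene [269.  221.9] top [387.9 160.7]
hub top [277.6 220.4] [377.5 167.4]
shelf top edge@127 [694.2 355.2 127. ] lower@115 [692. 358. 115.]
shelf top edge@127 [698.1 254.1 127. ] lower@115 [695.9 255.9 115. ]
shelf top edge@127 [701.9 153.4 127. ] lower@115 [699.7 154.2 115. ]
scene @127 [696.1 172.5 127. ]
scene @127 [694.6 265.6 127. ]
scene @127 [689.6 346.7 127. ]
```

View pics/c4.png

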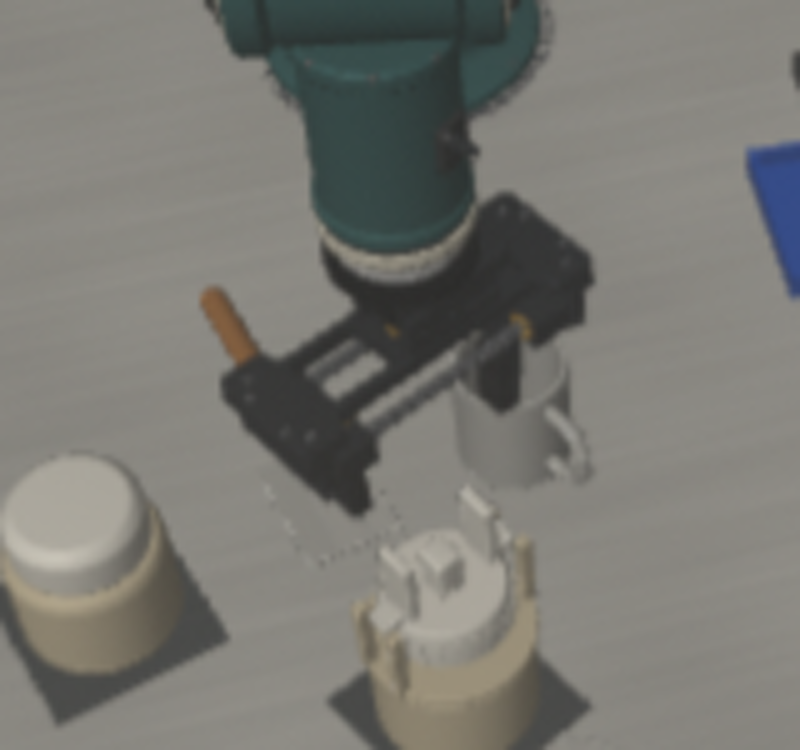

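The cap's hub at scene (278,222) and its tab tops at (285.6,209) and (269.4,221.6) match my predictions within 2 px. The fingertips at (289,191) and (262,212) sit about 8 px above theirs, so either the fingers are higher than I assume or the gripper is offset. The top view should tell which.

```bash
python3 - <<'E'
from h import *
np.set_printoptions(precision=1,suppress=True)
p=np.array([606.9,-103.8,215.1])
e=np.array([np.cos(np.radians(117)),np.sin(np.radians(117)),0]); f=np.array([e[1],-e[0],0])
for z in(64,100):
  for a in(93.5,-93.5):
    print(z,a,[ (proj("top",p+e*a+f*w+[0,0,z]).round(1).tolist(),proj("scene",p+e*a+f*w+[0,0,z]).round(1).tolist()) for w in(-37,37)])
for z in(217,235,245): print("mid fingertips at z",z,onz("scene",(275.5,201.3),z))
crop("top",(320,110,110,110),6,"pics/c5.png")
E
```

```text
64 93.5 [([358.9, 186.2], [291.8, 168.3]), ([344.5, 160.3], [310.3, 183.3])]
64 -93.5 [([423.9, 152.0], [236.9, 205.9]), ([409.2, 127.0], [255.1, 223.0])]
100 93.5 [([360.5, 183.2], [291.1, 159.3]), ([345.5, 156.4], [310.0, 174.4])]
100 -93.5 [([427.8, 147.9], [234.8, 197.2]), ([412.4, 122.1], [253.5, 214.4])]
mid fingertips at z 217 [581.4 -99.5 217. ]
mid fingertips at z 235 [ 595.5 -101.4  235. ]
mid fingertips at z 245 [ 603.3 -102.5  245. ]
```

View pics/c5.png

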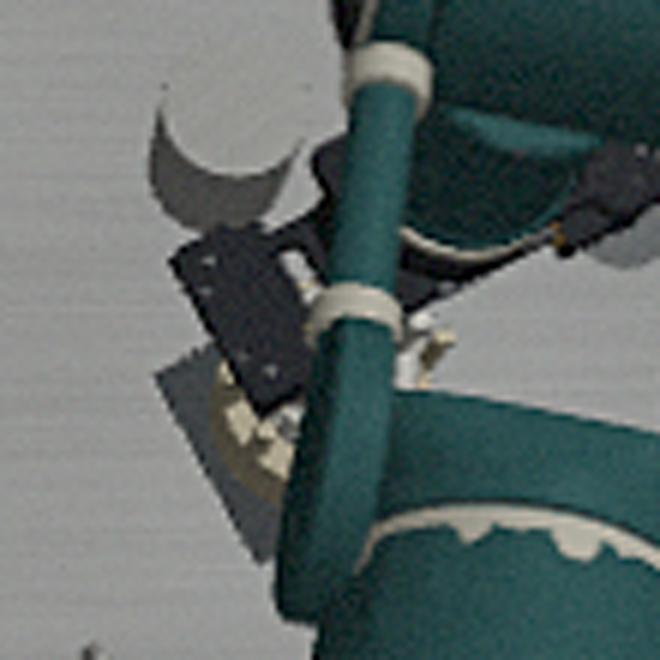

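The top view shows the gripper body where expected: its corners at (348,154) and (364,179) are within about 2 px of prediction. So the horizontal position is right, and the visible finger ends are simply higher than the TCP in this view. I'll descend part-way with a force guard and look again.

```bash
python3 - <<'E'
from h import *
np.set_printoptions(precision=1,suppress=True)
print(r.servo_line([606.9,-103.6,165],v=80,max_force=6))
st=r.get_state(); p=st["ee_pos"]; print(st["time_s"],p,st["force"])
for ang in(117,-63):
    e=np.array([np.cos(np.radians(ang)),np.sin(np.radians(ang)),0])
    print("tips 52mm in crop px",[((proj("scene",[606.9,-103.6,z]+e*52)-[225,155])*7).round() for z in (165,184,193)])
crop("scene",(225,155,100,80),7,"pics/c6.png")
E
```

```text
False
4.4833 [ 607.1 -103.6  165. ] [-0.  -0.8 -0.1]
tips 52mm in crop px [array([466., 383.]), array([463., 355.]), array([462., 341.])]
tips 52mm in crop px [array([267., 529.]), array([262., 501.]), array([260., 488.])]
```

View pics/c6.png

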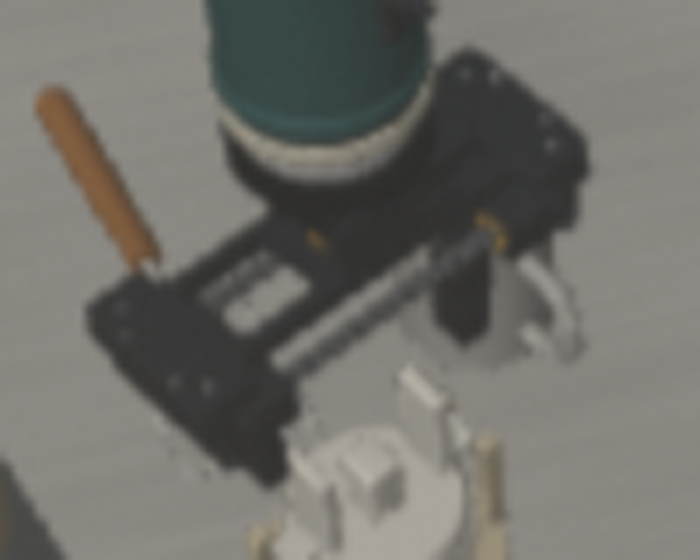

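The fingertips appear at crop (465,345) and (272,485), about 40 px above the z=165 prediction and consistent with z of about 193. I'll check the same thing at the start pose, where both cameras saw the gripper freely.

```bash
python3 - <<'E'
from h import *
np.set_printoptions(precision=1,suppress=True)
a=cv2.imread("pics/top0.png");b=cv2.imread("pics/scene0.png")
c=lambda i,x,y,w,h,k:cv2.resize(i[y:y+h,x:x+w],None,fx=k,fy=k,interpolation=cv2.INTER_CUBIC)
cv2.imwrite("pics/c7.png",np.hstack([c(a,570,290,70,70,5.7),c(b,0,80,95,70,5.7)])[:, :800])
p=np.array([188.3,-648,201.8]);yaw=.283; e=np.array([np.sin(yaw),-np.cos(yaw),0]); f=np.array([np.cos(yaw),np.sin(yaw),0])
for dz in(0,28,64):
  for s in(-52,52):
    X=p+e*s+[0,0,dz]; print(dz,s,"top crop",(proj("top",X)-[570,290])*5.7,"scene crop",(proj("scene",X)-[0,80])*5.7+[399,0])
E
```

```text
0 -52 top crop [ -2.6 181.8] scene crop [882.1 343.7]
0 52 top crop [182.8 106.2] scene crop [676.  419.5]
28 -52 top crop [ 33.  188.6] scene crop [860.7 305.4]
28 52 top crop [221.5 110.9] scene crop [650.6 381.3]
64 -52 top crop [ 81.1 197.8] scene crop [832.1 254.3]
64 52 top crop [273.7 117. ] scene crop [616.6 330.4]
```

View pics/c7.png

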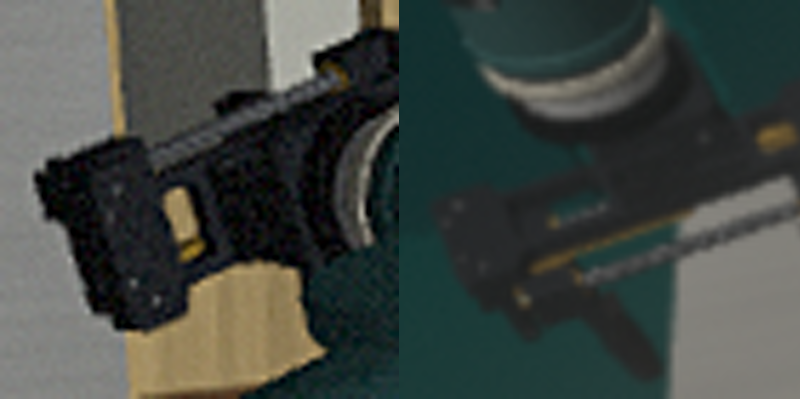

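Both views agree at the start pose. The tip is at top-crop (45,180) and scene-crop (650,375), so the open fingertips sit about 28 mm above the stated TCP. I'll raise clear, close the fingers and measure where the shut tips are (numerically), to tell a linkage effect from a constant offset.

```bash
python3 - <<'E'
from h import *
np.set_printoptions(precision=1,suppress=True)
J=[606.9,-103.6]
r.servo_line([*J,250],v=150); 
A=r.camera("scene").astype(int).mean(2)
r.gripper_close(grip_force=5); st=r.get_state(); print(st["time_s"],st["ee_pos"],st["finger_gap"])
B=r.camera("scene").astype(int).mean(2)
for nm,G in(("open",A),("shut",B)):
    print(nm)
    for v in range(170,216): print(v,"".join("#" if G[v,u]<80 else "." for u in range(245,305)))
for z in(250,278): print("mid",z,proj("scene",[*J,z]))
E
```

```text
6.6 [ 606.9 -103.6  250. ] 0.6023472339331677
open
170 ....#######....###################......#########..#........
171 ..#######.....###..##############.......#########...........
172 .#######....###.....###########........##########...........
173 ######.....###.......#########........###########...........
174 #####....###.........#######........#############...........
175 ####....###.........#######........##...#########...........
176 #########.........########........##....#########...........
177 ########.........#######........##......#########...........
178 ########.......#######.........##......##########...........
179 ########......#######........##........##########...........
180 #########...#######.........##.........##########...........
181 ##################........##............########............
182 ################.........##..........#...#######............
183 ################.......###...........#....#####.............
184 ###############.......#..............#......#...............
185 ###############.....###.....................................
186 #####
[... 4279 characters left out ...]
......
206 ............................................................
207 ............................................................
208 ............................................................
209 ............................................................
210 ............................................................
211 ............................................................
212 ............................................................
213 ............................................................
214 ............................................................
215 ............................................................
mid 250 [275.2 201.3]
mid 278 [274.4 194.7]
```

The shut tips, at about (274,195) with TCP z=250, confirm a constant offset of about 28 mm: the real tips are that much above the reported TCP, or the arm stands higher. I'll settle it by touch on bare table at (560,60), with a force guard.

```bash
python3 - <<'E'
from h import *
np.set_printoptions(precision=1,suppress=True)
o=[np.pi,0,np.radians(27)]
r.movep([560,60,120],o); r.servo_line([560,60,45],v=120,max_force=5)
try: print(r.servo_line([560,60,-40],v=30,max_force=5))
except r.MotionError as x: print("ERR",x); print(r.servo_line([560,60,3],v=30,max_force=5))
st=r.get_state(); print(st["time_s"],st["ee_pos"],st["force"])
r.servo_line([560,60,100],v=150); print(r.get_state()["time_s"])
E
```

```text
True
10.7167 [560.   60.  -36.5] [ 0.1 -0.2  4.5]
11.7833
```

The table contact came at a reported z of -36.5. That fits the picture once the near finger corner is allowed for, so there's a constant height offset of about +36 mm. I'll command z minus 36 from here on. Now to grip the cap.

```bash
echo 'OFF=36.0' >> h.py; python3 - <<'E'
from h import *
np.set_printoptions(precision=2,suppress=True)
J=[606.9,-103.6]; o=[np.pi,0,np.radians(27)]
r.open_gripper(); r.movep([*J,220-OFF],o)
print(r.servo_line([*J,150.5-OFF],v=60,max_force=6))
r.gripper_close(grip_force=12); r.wait(.1); st=r.get_state(); print(st["time_s"],st["ee_pos"],st["finger_gap"],st["force"],st["ft_torque"])
r.gripper_close(grip_force=32); r.wait(.2); st=r.get_state(); print(st["time_s"],st["ee_pos"],st["finger_gap"],st["force"],st["ft_torque"])
E
```

```text
False
15.9667 [ 607.1  -103.64  114.91] 49.53814780996367 [-0.99  0.81  4.5 ] [0.   0.09 0.  ]
16.3833 [ 607.39 -103.68  115.2 ] 48.19906184972617 [-0.72 -0.04  5.88] [0.03 0.12 0.01]
```

Gap 48 mm with about 1 N sideways, so both tabs are in and the grip is centred. I'll turn with joint 6 only, watching the wrist torque for the stop.

```bash
python3 - <<'E'
from h import *
np.set_printoptions(precision=2,suppress=True)
o=lambda d:[np.pi,0,np.radians(d)]
q0=r.inverse_kinematics([606.9,-103.6,150.5-OFF],o(27)); print(q0,r.get_state()["joint_pos"])
def turn(d):
    q=np.array(q0); q[5]-=np.radians(d); r.goto_joints(q); s=r.get_state()
    print(d,round(s["time_s"],2),"act",round(np.degrees(q0[5]-s["joint_pos"][5]),2),s["force"],s["ft_torque"],round(s["finger_gap"],2)); return s
for d in (6,12,40,70,90):
    s=turn(d)
    if abs(s["ft_torque"][2])>1: break
else:
    for d in range(93,136,3):
        s=turn(d)
        if abs(s["ft_torque"][2])>0.8: break
E
```

```text
[-0.21  0.22  1.82 -0.    1.1   0.89] [-0.21  0.22  1.82  0.    1.1   0.89]
6 16.63 act 5.93 [-0.27 -0.11  5.58] [0.03 0.05 0.08] 47.71
12 16.88 act 11.93 [ 0.27 -0.58  4.94] [0.02 0.08 0.05] 47.91
40 17.43 act 39.92 [-0.04  0.28  5.  ] [ 0.04 -0.09  0.03] 48.09
70 17.99 act 69.92 [-0.45 -0.27  5.56] [0.   0.01 0.01] 48.28
90 18.42 act 89.92 [0.11 0.27 5.16] [-0.06 -0.03  0.07] 48.25
93 18.67 act 92.92 [0.97 0.04 4.88] [-0.01 -0.04  0.02] 48.41
96 18.92 act 95.93 [0.13 0.87 4.32] [-0.01 -0.12  0.07] 48.34
99 19.17 act 98.92 [ 0.61 -0.42  3.92] [ 0.03 -0.15  0.06] 48.58
102 19.42 act 101.92 [0.13 0.31 5.33] [ 0.1  -0.08  0.01] 47.88
105 19.67 act 104.92 [ 0.89 -0.57  5.2 ] [ 0.02 -0.12  0.08] 48.03
108 19.92 act 107.92 [0.26 0.39 5.34] [-0.   -0.06 -0.01] 47.96
111 20.17 act 110.92 [-1.11  0.35  4.34] [ 0.01 -0.11  0.04] 48.25
114 20.42 act 113.89 [-0.1  -0.42  5.22] [ 0.02 -0.19  0.03] 48.25
117 20.67 act 116.82 [ 2.13 -0.49  5.84] [-0.02 -0.39 -0.5 ] 47.79
120 20.92 act 119.76 [1.03 0.21 5.11] [ 0.03 -0.25 -1.19] 47.98
```

There's a firm stop at about 116° (torque -0.5, then -1.2 N·m). I'll relax to 117°, lift with a guard, and measure the shelf and tray again at the same time.

```bash
python3 - <<'E'
from h import *
np.set_printoptions(precision=2,suppress=True)
q=np.array(r.get_state()["joint_pos"]); q0=r.inverse_kinematics([606.9,-103.6,150.5-OFF],[np.pi,0,np.radians(144)]); print(q0)
r.goto_joints(q0); s=r.get_state(); print(s["force"],s["ft_torque"])
hit=r.servo_line([606.9,-103.6,160.5-OFF],v=25,max_force=14); s=r.get_state(); print(hit,s["ee_pos"],s["force"],s["finger_gap"])
if not hit:
    hit=r.servo_line([606.9,-103.6,225-OFF],v=80,max_force=14); s=r.get_state(); print(hit,s["time_s"],s["ee_pos"],s["force"],s["finger_gap"])
crop("scene",(225,130,110,130),5,"pics/c8.png")
E
```

```text
[-0.21  0.22  1.82  0.    1.1  -1.15]
[ 1.23 -0.27  5.53] [-0.01 -0.27 -0.26]
False [ 606.66 -103.57  124.07] [ 3.19 -0.05 -2.09] 47.920701350696255
False 22.675 [ 606.42 -103.54  188.37] [ 0.4  -0.5  -2.38] 47.60113905235558
```

View pics/c8.png

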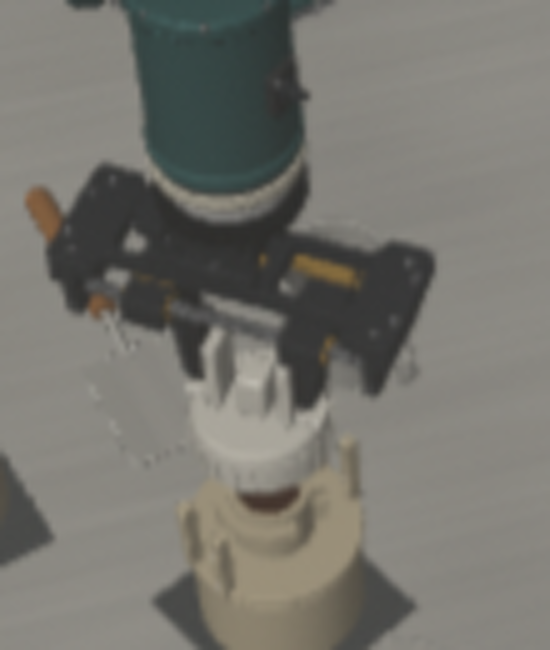

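The cap is cleanly off and held upright between the fingers; the jar mouth is visible at crop (268,497). Now it goes to the tray, centre about (556.6,250.5).

```bash
python3 - <<'E'
from h import *
np.set_printoptions(precision=2,suppress=True)
C=[556.6,250.5]; o=[np.pi,0,np.pi-np.radians(1.7)]
print(r.inverse_kinematics([*C,150-OFF],o))
r.servo_line([556.6,80,225-OFF],v=180,ori=o); r.servo_line([*C,130-OFF],v=150); s=r.get_state(); print(s["time_s"],s["ee_pos"],s["joint_pos"],s["finger_gap"])
print(r.servo_line([*C,66-OFF],v=80,max_force=8))
print(r.servo_line([*C,42-OFF],v=20,max_force=4)); s=r.get_state(); print(s["time_s"],s["ee_pos"],s["force"],"expected z cmd",51.5-OFF)
E
```

```text
[ 0.38  0.21  1.84  0.    1.09 -1.16]
25.3833 [557.12 249.98  94.61] [ 0.38  0.23  1.85 -0.    1.06 -1.16] 48.053229071640764
False
True
27.0833 [556.87 250.5   16.18] [ 0.71 -0.44  4.11] expected z cmd 15.5
```

The cap touched down at z=16.2 against the expected 15.5, so the height agrees. I'll release it, retreat and check that it stays seated.

```bash
python3 - <<'E'
from h import *
np.set_printoptions(precision=2,suppress=True)
C=[556.6,250.5]
r.open_gripper(); r.servo_line([*C,150-OFF],v=120); s=r.get_state(); print(s["time_s"],s["finger_gap"],s["force"])
o=[np.pi,0,np.pi-np.radians(1.7)]
r.movep([419.6,254.6,120-OFF],o)
s=r.get_state(); print(s["time_s"],s["ee_pos"],s["joint_pos"])
a=r.camera("top")[:,:,::-1];b=r.camera("scene")[:,:,::-1]
c=lambda i,x,y,w,h,k:cv2.resize(np.ascontiguousarray(i[y:y+h,x:x+w]),None,fx=k,fy=k,interpolation=cv2.INTER_CUBIC)
cv2.imwrite("pics/c9.png",np.hstack([c(a,215,165,85,100,4.7),c(b,345,150,80,100,4.7)]))
for nm,p in(("dish centre",[*C,5]),("handle grip pt",[419.6,254.6,31]),("cap axis top of hub",[*C,64])):
    print(nm,(proj("top",p)-[215,165])*4.7,(proj("scene",p)-[345,150])*4.7+[399,0])
E
```

```text
28.7917 88.08272137533059 [-0.53  0.25 -0.03]
29.4083 [419.68 254.73  83.77] [ 0.49  0.02  2.11 -0.    1.01 -1.05]
dish centre [195.81 151.67] [579.22 288.22]
handle grip pt [182.97 356.77] [519.17 119.58]
cap axis top of hub [183.01 135.59] [588.3  235.75]
```

View pics/c9.png

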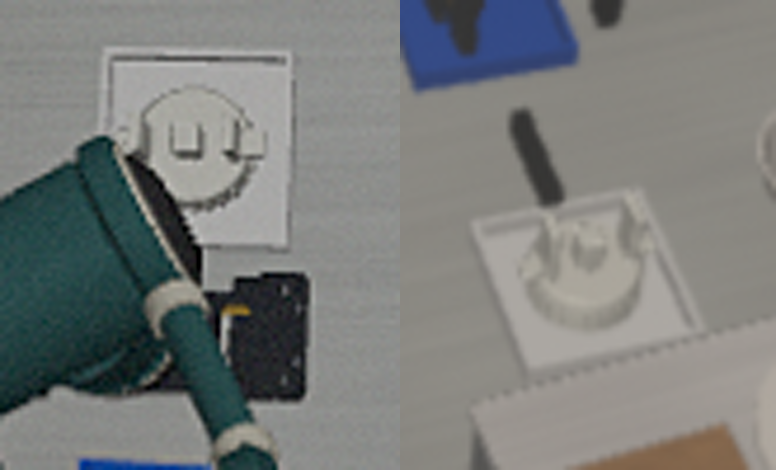

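The cap sits upright and free, centred in the dish: top-crop (190,145), scene-crop (585,265). The handle lies at scene-crop (520,112) to (548,205), and the grip point I predicted is on it. I'll grip it and slide in steps, watching the vertical force.

```bash
python3 - <<'E'
from h import *
np.set_printoptions(precision=2,suppress=True)
G=np.array([419.6,254.6])
print(r.servo_line([*G,9-OFF],v=60,max_force=5)); s=r.get_state(); f0=s["force"]; print(s["ee_pos"],f0)
r.gripper_close(grip_force=10); r.wait(.1); s=r.get_state(); print(s["time_s"],s["finger_gap"],s["force"],s["ft_torque"])
for x in (450,500,550):
    hit=r.servo_line([x,254.6-(x-419.6)*np.tan(np.radians(1.0)),9-OFF],v=60,max_force=12); s=r.get_state(); print(hit,s["time_s"],s["ee_pos"],s["force"],s["ft_torque"],s["finger_gap"])
    if hit: break
E
```

```text
False
[419.92 254.78 -26.66] [-0.27 -0.23  0.36]
32.7167 13.870377855851949 [-0.93  0.64 -0.68] [ 0.13 -0.12  0.04]
False 33.375 [450.74 254.02 -27.04] [ 2.49 -1.12 -2.2 ] [-0.05 -0.29  0.02] 13.91912808684809
False 34.3583 [500.48 253.2  -27.04] [ 0.11  0.04 -0.23] [ 0.04  0.   -0.05] 13.781328793056943
False 35.3417 [550.89 252.3  -27.03] [ 1.87 -0.76 -1.96] [-0.07 -0.27 -0.08] 13.721980497590332
```

```bash
python3 - <<'E'
from h import *
np.set_printoptions(precision=2,suppress=True)
y=lambda x:254.6-(x-419.6)*np.tan(np.radians(1.0))
for x in (600,642):
    hit=r.servo_line([x,y(x),9-OFF],v=50,max_force=10); s=r.get_state(); print(hit,s["time_s"],s["ee_pos"],s["force"],s["ft_torque"],s["finger_gap"])
    if hit: break
else:
    r.open_gripper(); r.wait(.1); s=r.get_state(); print(s["force"],s["finger_gap"])
    r.servo_line([642,y(642),9-OFF+45],v=80,max_force=8); r.servo_line([560,y(642),120-OFF],v=200); r.servo_line([480,120,260],v=250)
    r.goto_joints(np.array([-1.0,*r.get_state()["joint_pos"][1:]]))
    s=r.get_state(); print(s["time_s"],s["ee_pos"],s["force"])
    a=r.camera("top")[:,:,::-1];b=r.camera("scene")[:,:,::-1]
    cv2.imwrite("pics/topF.png",a);cv2.imwrite("pics/sceneF.png",b)
    c=lambda i,x,y,w,h,k:cv2.resize(np.ascontiguousarray(i[y:y+h,x:x+w]),None,fx=k,fy=k,interpolation=cv2.INTER_CUBIC)
    cv2.imwrite("pics/f.png",np.hstack([c(a,190,75,120,130,3.3),c(b,150,160,330,150,1.2)[:0+429] if 0 else c(b,355,150,120,130,3.3)]))
    A=cv2.imread("pics/top0.png").astype(int).mean(2); D=np.abs(a.astype(int).mean(2)-A)>25
    ys,xs=np.where(D); print("changed blobs (top):")
    n,l,st,ce=cv2.connectedComponentsWithStats(cv2.dilate(D.astype(np.uint8),np.ones((3,3))))
    print([ (st[i][:5].tolist()) for i in range(1,n) if st[i][4]>25])
    G=a.astype(int).mean(2); H=[(u,v) for v in range(138,200) for u in range(235,275) if G[v,u]<70]
    H=np.array(H); print("handle dark px rows",H[:,1].min(),H[:,1].max(),"cols",H[:,0].min(),H[:,0].max())
    v1=[ (u,v) for u,v in H if v==H[:,1].max()]; print("handle free end world",onz("top",np.mean(v1,0)+[0,.5],31))
E
```

```text
True 35.675 [553.09 252.2  -27.05] [ 1.94 -0.55  3.61] [-0.05 -0.49 -0.  ] 14.038304494929829
```

The guard tripped after 2 mm, but the force has fallen back to under 4 N and nothing is nearby, so it looks like a start-up jerk. I'll take a short slow step to check.

```bash
python3 - <<'E'
from h import *
np.set_printoptions(precision=2,suppress=True)
y=lambda x:254.6-(x-419.6)*np.tan(np.radians(1.0))
for x in (558,566,580):
    hit=r.servo_line([x,y(x),9-OFF],v=40,max_force=12); s=r.get_state(); print(hit,s["time_s"],s["ee_pos"],s["force"],s["ft_torque"],s["finger_gap"])
    if hit: break
a=r.camera("top")[:,:,::-1];b=r.camera("scene")[:,:,::-1]
cv2.imwrite("pics/topM.png",a);cv2.imwrite("pics/sceneM.png",b)
E
```

```text
False 36.0083 [557.86 252.2  -27.06] [-0.61 -0.15  1.42] [ 0.14  0.05 -0.03] 14.097052145707162
False 36.3583 [565.64 251.95 -27.19] [-1.9   0.13  2.63] [0.16 0.36 0.04] 14.133845221225881
False 36.8583 [580.53 251.75 -27.12] [-0.27 -0.24  0.43] [ 0.06 -0.01 -0.01] 13.681642821882356
```

The forces stay under 3 N, so that was a transient. I'll continue to the end.

```bash
python3 - <<'E'
from h import *
np.set_printoptions(precision=2,suppress=True)
y=lambda x:254.6-(x-419.6)*np.tan(np.radians(1.0))
for x in (600,620,642):
    hit=r.servo_line([x,y(x),9-OFF],v=40,max_force=13); s=r.get_state(); print(hit,s["time_s"],s["ee_pos"],s["force"],s["ft_torque"],s["finger_gap"])
    if hit: break
else:
    r.open_gripper(); r.wait(.1); s=r.get_state(); print(s["force"],s["finger_gap"])
    r.servo_line([642,y(642),9-OFF+45],v=80,max_force=8); r.servo_line([560,y(642),120-OFF],v=200); r.servo_line([480,120,260],v=250)
    r.goto_joints(np.array([-1.0,*r.get_state()["joint_pos"][1:]]))
    s=r.get_state(); print(s["time_s"],s["ee_pos"],s["force"])
    a=r.camera("top")[:,:,::-1];b=r.camera("scene")[:,:,::-1]
    cv2.imwrite("pics/topF.png",a);cv2.imwrite("pics/sceneF.png",b)
    c=lambda i,x,y,w,h,k:cv2.resize(np.ascontiguousarray(i[y:y+h,x:x+w]),None,fx=k,fy=k,interpolation=cv2.INTER_CUBIC)
    cv2.imwrite("pics/f.png",np.hstack([c(a,190,75,120,130,3.3),c(b,355,150,120,130,3.3)]))
    A=cv2.imread("pics/top0.png").astype(int).mean(2); G=a.astype(int).mean(2)
    D=cv2.dilate((np.abs(G-A)>25).astype(np.uint8),np.ones((3,3)))
    n,l,st,ce=cv2.connectedComponentsWithStats(D); print("changed (top)",[st[i].tolist() for i in range(1,n) if st[i][4]>25])
    H=np.array([(u,v) for v in range(146,200) for u in range(235,275) if G[v,u]<70]); print("handle rows",H[:,1].min(),H[:,1].max(),"cols",H[:,0].min(),H[:,0].max())
    e=H[H[:,1]==H[:,1].max()].mean(0); print("free end world",onz("top",e+[0,.5],31))
E
```

```text
False 37.6083 [600.59 251.44 -27.12] [ 0.15  0.35 -0.65] [ 0.04 -0.1  -0.03] 13.951725198402348
False 38.2583 [620.93 251.06 -27.1 ] [ 1.35  0.19 -1.6 ] [ 0.05 -0.3  -0.04] 13.84107524960881
False 38.9583 [643.02 250.66 -27.05] [ 1.61  0.17 -2.27] [ 0.09 -0.24  0.02] 14.063812878549877
[ 1.23 -0.47  0.17] 87.77635388105773
44.6917 [ 288.46 -401.64  258.37] [0.52 0.69 0.33]
changed (top) [[236, 141, 43, 33, 477], [360, 156, 34, 31, 753], [234, 174, 45, 72, 1700], [275, 237, 365, 163, 28141], [313, 378, 13, 4, 40], [328, 386, 7, 6, 30], [318, 393, 5, 7, 27]]
handle rows 146 172 cols 248 274
free end world [629.22 247.9   31.  ]
```

View pics/f.png

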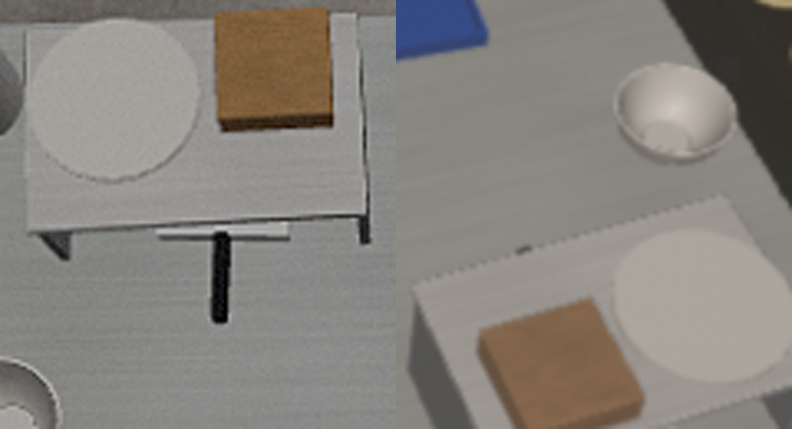

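The final view shows the tray's front wall just behind the shelf edge, at top-crop (158–289, 225–240), with the handle sticking out to (220,322). I'll confirm the wall and edge in mm and check the bystanders numerically.

```bash
python3 - <<'E'
from h import *
np.set_printoptions(precision=1,suppress=True)
a=cv2.imread("pics/topF.png").astype(int).mean(2);A=cv2.imread("pics/top0.png").astype(int).mean(2)
for u in(241,249,265,273):
    print(u,[(v,int(a[v-0,u-1:u+2].mean())) for v in range(138,151)])
for u in(240,275):
    v=min(range(144,150),key=lambda v:a[v+1,u-1:u+2].mean()-a[v,u-1:u+2].mean())+.5
    print("front wall",u,v,"z20",onz("top",(u,v),20),"z0",onz("top",(u,v),0))
for n,(x,y,w,h) in dict(mug=(328,212,34,42),bowl=(166,180,46,46),tin=(343,118,30,32),bottle=(412,120,34,36),spat=(370,218,40,84),spare=(410,195,52,48)).items():
    d=np.abs(a-A)[y:y+h,x:x+w]; print(n,int((d>30).sum()))
b=cv2.imread("pics/sceneF.png").astype(int).mean(2);B=cv2.imread("pics/scene0.png").astype(int).mean(2)
for n,(x,y,w,h) in dict(mug=(278,174,32,36),bowl=(418,168,44,34),tin=(290,260,32,40),bottle=(212,260,32,50),spat=(228,165,42,60),shelf=(355,210,135,100)).items():
    print("scene",n,int((np.abs(b-B)[y:y+h,x:x+w]>30).sum()))
E
```

```text
241 [(138, 150), (139, 151), (140, 152), (141, 158), (142, 125), (143, 82), (144, 165), (145, 176), (146, 90), (147, 77), (148, 133), (149, 135), (150, 136)]
249 [(138, 148), (139, 149), (140, 153), (141, 165), (142, 79), (143, 114), (144, 167), (145, 173), (146, 85), (147, 60), (148, 139), (149, 138), (150, 135)]
265 [(138, 147), (139, 151), (140, 161), (141, 89), (142, 98), (143, 169), (144, 166), (145, 173), (146, 96), (147, 64), (148, 125), (149, 142), (150, 136)]
273 [(138, 147), (139, 154), (140, 157), (141, 46), (142, 144), (143, 166), (144, 164), (145, 170), (146, 124), (147, 60), (148, 127), (149, 143), (150, 139)]
front wall 240 145.5 z20 [719.8 302.1  20. ] z0 [725.9 305.7   0. ]
front wall 275 146.5 z20 [714.4 192.1  20. ] z0 [720.5 194.    0. ]
mug 0
bowl 0
tin 0
bottle 0
spat 0
spare 0
scene mug 2
scene bowl 0
scene tin 0
scene bottle 0
scene spat 5
scene shelf 8
```

```bash
python3 -c "
from rig import r
print(r.get_state()['time_s']); print(r.hand_in())"
```

```text
44.7917
the job is handed in; nothing more can be done
None
```

The job is done and handed in at 44.8 s; the hand-in gave no verdict.

**What I did:** I squeezed both tabs (finger gap 48 mm) and turned the cap to its stop at about 116°, where the torque rose to 1.2 N·m. I lifted it off with no catch, set it upright in the white tray, let go, and slid the tray under the shelf by its handle.

**Last checks:**
- **Tray:** the dish's front wall is at x of about 713–717 and the shelf edge at about 693–699. The whole dish is therefore at least 13 mm inside by my estimate. The handle end is at x = 629, about 67 mm out in front.
- **Bystanders:** the pictures show no real change at the bottle, mug, bowl, spatula, tin or shelf.
- **Cap:** it was upright and centred before the slide. Under the shelf it is hidden, so I could not see it again.

**What disagreed:**
- **Height offset:** the real fingertips are about 36 mm above the reported TCP. I first saw this in both cameras, then confirmed it by touching the table, and corrected for it from there on.
- **Force guard:** a 10 N guard tripped once at the start of a slide step. The force settled at once to under 4 N with nothing nearby, and the rest of the slide ran without another trip.

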